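# Flip the queue marker of a finished sample

### The job

The sample in the conical flask (sloping sides, dark stopper) has been run. Turn over the hinged marker of its bay on the sample queue rack: with the fingertips, push the marker up and over its hinge and on down until it lies flat on the other side with the tick face up. Only push it, never pinch it, and leave the other three markers and all the vessels as they are.

Things in the scene. Friction and masses are not known exactly. Their poses are not given: they have to be found in the camera images.
- rack: Aluminium sample queue rack, fixed, 352 mm long. Origin on the bench below hinge2; axes as hinge2's. Its T-section rail has a top flange 62 mm high that reaches 36 mm to each side of the pins. A flat marker lies 1.5 mm above it, and its outer 36 mm overhangs freely, underside 63 mm above the bare bench on the left, so fingertips fit beneath. Base plate: 10 mm high, 36 mm to the left.
- marker1 (a joint): Angle of flip-over marker 1 about its hinge pin. 0: lying flat to the rack's left (+y of hinge1) with the ring face up; pi/2: standing upright; pi: lying flat to the right, tick face up. Stops at 0 and pi. A stiff friction hinge: the marker stays at whatever angle it is left, does not fall by itself, and turns with under 1 N at the tab. It may start up to 0.15 rad off its rest.
- hinge1 (a point): Centre of hinge pin 1, fixed in the rack, 66 mm above the bench. Its x axis lies along the pins (the rack's long direction, roughly away from the robot), y to the rack's left, z up. The markers are 85 mm apart along x; marker 1 is nearest the robot, 4 farthest. Two 7 mm wide, 12 mm tall brackets hold the pin 32.5 mm to each side along x.
- tab1 (a point): Middle of the thumb tab of marker 1, at half its thickness, 61 mm from the hinge pin; turns with the marker. The marker is a flat white plastic strip 5 mm thick: a plate 54 mm wide (along the pin) from 5 to 50 mm from the pin, then the tab, 28 mm wide, to 72 mm from the pin. One face has an inlaid dark ring, the other an inlaid dark tick.
- bay1 (a point): Centre of the floor of bay 1 of the vessel shelf, 13 mm above the bench, 122 mm to the right (-y) of hinge1: the vessel standing here belongs to marker 1. The shelf lips and dividers are 9 mm high above the floor, and the bays are 82 mm by 88 mm.
- marker2 (a joint): Angle of flip-over marker 2 about its hinge pin. 0: lying flat to the rack's left (+y of hinge2) with the ring face up; pi/2: standing upright; pi: lying flat to the right, tick face up. Stops at 0 and pi. A stiff friction hinge: the marker stays at whatever angle it is left, does not fall by itself, and turns with under 1 N at the tab. It may start up to 0.15 rad off its rest.
- hinge2 (a point): Centre of hinge pin 2, fixed in the rack, 66 mm above the bench. Its x axis lies along the pins (the rack's long direction, roughly away from the robot), y to the rack's left, z up. The markers are 85 mm apart along x; marker 1 is nearest the robot, 4 farthest.
- tab2 (a point): Middle of the thumb tab of marker 2, at half its thickness, 61 mm from the hinge pin; turns with the marker. Same sizes as marker 1.
- bay2 (a point): Centre of the floor of bay 2 of the vessel shelf, 13 mm above the bench, 122 mm to the right (-y) of hinge2: the vessel standing here belongs to marker 2.
- marker3 (a joint): Angle of flip-over marker 3 about its hinge pin. 0: lying flat to the rack's left (+y of hinge3) with the ring face up; pi/2: standing upright; pi: lying flat to the right, tick face up. Stops at 0 and pi. A stiff friction hinge: the marker stays at whatever angle it is left, does not fall by itself, and turns with under 1 N at the tab. It may start up to 0.15 rad off its rest.
- hinge3 (a point): Centre of hinge pin 3, fixed in the rack, 66 mm above the bench. Its x axis lies along the pins (the rack's long direction, roughly away from the robot), y to the rack's left, z up. The markers are 85 mm apart along x; marker 1 is nearest the robot, 4 farthest.
- tab3 (a point): Middle of the thumb tab of marker 3, at half its thickness, 61 mm from the hinge pin; turns with the marker. Same sizes as marker 1.
- bay3 (a point): Centre of the floor of bay 3 of the vessel shelf, 13 mm above the bench, 122 mm to the right (-y) of hinge3: the vessel standing here belongs to marker 3.
- marker4 (a joint): Angle of flip-over marker 4 about its hinge pin. 0: lying flat to the rack's left (+y of hinge4) with the ring face up; pi/2: standing upright; pi: lying flat to the right, tick face up. Stops at 0 and pi. Already turned over at the start, to be left alone; same build as the others.
- hinge4 (a point): Centre of hinge pin 4, fixed in the rack, 66 mm above the bench. Its x axis lies along the pins (the rack's long direction, roughly away from the robot), y to the rack's left, z up. The markers are 85 mm apart along x; marker 1 is nearest the robot, 4 farthest.
- tab4 (a point): Middle of the thumb tab of marker 4, at half its thickness, 61 mm from the hinge pin; turns with the marker. Same sizes as marker 1.
- bay4 (a point): Centre of the floor of bay 4 of the vessel shelf, 13 mm above the bench, 122 mm to the right (-y) of hinge4: the vessel standing here belongs to marker 4.
- conical_flask: The sample that has been run: a clear glass conical flask, straight sloping sides, 66 mm across its base, neck 25 mm, with a dark stopper, 118 mm tall. Origin: centre of its underside. Stands loose in bay 1, 2 or 3.
- volumetric_flask: Clear glass volumetric flask: round bulb 62 mm across, long thin 14 mm neck, white stopper, 176 mm tall. Origin: centre of its underside. Loose, in bay 1, 2 or 3; stays where it is.
- wide_bottle: White wide-mouth plastic bottle with a white screw cap, 64 mm across, 95 mm tall. Origin: centre of its underside. Loose, in bay 1, 2 or 3; stays where it is.
- small_bottle: Small white plastic bottle, 44 mm across, 70 mm tall, in bay 4. Origin: centre of its underside. Loose; stays where it is.
There are look-alikes about, which are no part of the job. What is shaped like the small_bottle but blue is not meant.

How it is judged:
On the way:
1. the marker of the conical flask's bay stands up on its hinge, pushed by the fingers (((horizontal distance between conical_flask and bay1 below 0.045 m and value of joint marker1 between 1 and 2.4 rad and contact force between the fingers and marker1 above 0.05 N) or (horizontal distance between conical_flask and bay2 below 0.045 m and value of joint marker2 between 1 and 2.4 rad and contact force between the fingers and marker2 above 0.05 N) or (horizontal distance between conical_flask and bay3 below 0.045 m and value of joint marker3 between 1 and 2.4 rad and contact force between the fingers and marker3 above 0.05 N))), for 0.05 s.
At the end, for the whole second after the job is handed in: The marker of the bay in which the conical flask stands lies over on the right, tick face up, within 0.14 rad (8 degrees) of flat and still; the tabs of the other three markers are within 20 mm of where they began; the four vessels stand upright within 15 mm of where they began (((horizontal distance between conical_flask and bay1 below 0.045 m and value of joint marker1 above 3 rad and velocity of joint marker1 between -0.1 and 0.1 rad/s and distance of each of tab2, tab3, tab4 from where it was at the start of the episode below 0.02 m) or (horizontal distance between conical_flask and bay2 below 0.045 m and value of joint marker2 above 3 rad and velocity of joint marker2 between -0.1 and 0.1 rad/s and distance of each of tab1, tab3, tab4 from where it was at the start of the episode below 0.02 m) or (horizontal distance between conical_flask and bay3 below 0.045 m and value of joint marker3 above 3 rad and velocity of joint marker3 between -0.1 and 0.1 rad/s and distance of each of tab1, tab2, tab4 from where it was at the start of the episode below 0.02 m)) and distance of each of conical_flask, volumetric_flask, wide_bottle, small_bottle from where it was at the start of the episode below 0.015 m and angle between each of conical_flask, volumetric_flask, wide_bottle, small_bottle's own z axis and vertical below 0.1 rad); the robot touches nothing.
It fails at once if another marker is turned (its tab moves more than 20 mm) ((not (horizontal distance between conical_flask and bay1 below 0.045 m) and distance of tab1 from where it was at the start of the episode above 0.02 m) or (not (horizontal distance between conical_flask and bay2 below 0.045 m) and distance of tab2 from where it was at the start of the episode above 0.02 m) or (not (horizontal distance between conical_flask and bay3 below 0.045 m) and distance of tab3 from where it was at the start of the episode above 0.02 m) or distance of tab4 from where it was at the start of the episode above 0.02 m).
It fails at once if a vessel is lifted, shifted by more than 15 mm or tipped (distance of any of conical_flask, volumetric_flask, wide_bottle, small_bottle from where it was at the start of the episode above 0.015 m or angle between any of conical_flask, volumetric_flask, wide_bottle, small_bottle's own z axis and vertical above 0.25 rad).
It fails at once if a marker is pinched: both its faces squeezed by the fingers at once with more than 4 N (((contact force between the fingers and marker1_c0 above 4 N or contact force between the fingers and marker1_c1 above 4 N) and (contact force between the fingers and marker1_c2 above 4 N or contact force between the fingers and marker1_c3 above 4 N)) or ((contact force between the fingers and marker2_c0 above 4 N or contact force between the fingers and marker2_c1 above 4 N) and (contact force between the fingers and marker2_c2 above 4 N or contact force between the fingers and marker2_c3 above 4 N)) or ((contact force between the fingers and marker3_c0 above 4 N or contact force between the fingers and marker3_c1 above 4 N) and (contact force between the fingers and marker3_c2 above 4 N or contact force between the fingers and marker3_c3 above 4 N))).
It also fails if it takes over 38 s, if anything falls off the work surface, if the arm or the gripper's body presses on something with over 40 N, if the wrist force passes 120 N, or if a joint passes its speed limit or range.

### The arm

A 6-joint arm with a two-finger parallel gripper is mounted at the origin on the work surface. World frame = base frame: x ahead of the robot, y to its left, z up, the work surface at z = 0. Lengths are in m, angles in rad, forces in N, time in s.
With the tool pointing down it reaches from about 0.375 to 0.9 m from the base axis. Payload 3.1 kg.
Tool frame: the origin (TCP) lies midway between the tips of the shut fingers; the grasp point (between the pads) lies 19 mm behind it; z points along the fingers, x is the direction in which the jaws open and shut, and the axes are right-handed (so a half turn about z gives the same grasp; the last joint's range is limited). The gripper opens to 87 mm and grips with 3 to 60 N. Pads are 19 mm wide; open, the fingers measure 117 mm over their backs; the gripper's body (75 mm by 190 mm) begins 51 mm behind the grasp point.
Start: joints at [-1.373, 0.527, 1.433, -0, 1.181, -0.178], TCP at [0.23, -0.581, 0.223] pointing down, gripper open.
Joint ranges: [-3.08, 3.08], [-0.75, 2.2], [0.22, 2.44], [-1.43, 4.57], [0, 2.65], [-2.85, 2.85]. Speed limits (rad/s): [2.79, 2.79, 3.14, 3.14, 3.14, 3.14].

### API

Orientations are given as a unit quaternion [x, y, z, w].
In Python, from rig import * gives the robot as it stands.
- The arm moves only by the tool drive_tool, never from a script. Its argument "plan" is a list of rows, each an object with "offset": the shift along the tool's x, y, z in cm, a list of three; "delta_rot": the turn, a rotation vector about the tool's x, y, z in degrees, a list of three; "jaw": the finger opening in cm, from 0 to 8.7. In form: [{"offset": [dx, dy, dz], "delta_rot": [wx, wy, wz], "jaw": jaw}, ...]. A call has exactly 8 rows; each row is the pose to reach, as a shift and turn from the pose commanded when the call began, along the tool's axes at that moment; what a row does not reach only later rows make up. A row lasts 1/12 s, in which the tool goes at most 41.7 mm and 7.16 degrees, less where a joint would pass 70% of its speed; a pose out of reach is approached as far as the arm can. A call with a gripper value outside its range is refused whole. The fingers move at their own pace and stop on an object; "squeeze" is the grip in N (left out, the last holds). Time passes only in rows, so rows that repeat a pose let the fingers close, or fill a call up. It gives the time, the measured TCP pose, the force and the opening at its end, in the units of the state.
- get_obs(): the state, without advancing time (a new reading comes with each control period).
- camera(name): name is "scene" or "top" or "wrist"; returns the picture (384x512x3 uint8, red, green, blue); there is no depth.
- calibration(name): a dict with "K" (3x3 intrinsics, pixels), "pose" (4x4, takes a point from camera to world coordinates); the wrist camera has in their place "tool_from_camera" (4x4, takes a point from camera to tool coordinates, whose origin is the TCP and whose axes are the tool frame's). Camera axes: x right, y down, z forward; pixel columns grow to the right and rows downward; lengths in m; the calibration is good to about 2 mm. A picture is of the moment at which its call begins: read the wrist's pose just before it. calibration takes no time and is no camera call.
- hand_in(): hands the job in, once; it reports no verdict.
The state is a dict: "time": time; "q": joint angles; "joint_velocities": joint speeds; "joint_torque": joint torques, N m; "position": TCP position; "tool_rot": TCP orientation; "ft_force": force on the tool from outside, world axes, zero at the start; "moment": the same for the moment, N m; "grip_width": finger opening in m.
Only numpy, scipy, OpenCV 4.12 (cv2) and the standard library are available. Lean on these libraries where they do the work, as an engineer would, in place of code of your own. Each camera call takes 0.05 s, during which the arm holds its last target.

## Working session

There is one attempt and no reset: what is moved stays moved. The work goes in short steps, Python scripts to look and compute and a tool call to move; the robot and the scene stay as the last step left them, time stands still between calls to the robot, and variables do not carry over. Pictures are saved under pics/ and viewed, and the job is handed in when it is done.

Besides the shell and the picture viewer there is one more tool, called after "Request:" as name([rows], argument=value, ...), one row to a line, values as JSON. drive_tool: Moves the arm, as the interface text tells. Its arguments: {"type":"object","properties":{"plan":{"type":"array","items":{"type":"object","properties":{"offset":{"type":"array","items":{"type":"number"}},"delta_rot":{"type":"array","items":{"type":"number"}},"jaw":{"type":"number"}}}},"squeeze":{"type":"number"}},"required":["plan"]}

```bash
mkdir -p pics; ls; python3 - <<'E'
from rig import *
import cv2,numpy as np
o=get_obs();print(o)
for n in("scene","top"):
    im=camera(n);cv2.imwrite(f"pics/{n}0.png",im[:,:,::-1]);np.save(f"pics/{n}0.npy",im)
    c=calibration(n);print(n,np.round(c["K"],1).tolist(),np.round(c["pose"],4).tolist())
print(calibration("wrist"))
E
```

```text
pics
{'time': 0.0, 'q': array([-1.37250589e+00,  5.28464587e-01,  1.43388042e+00, -1.66943631e-05,
        1.18140074e+00, -1.78476259e-01]), 'joint_velocities': array([-6.70304920e-04,  1.02611401e-03, -9.69033972e-04,  8.40701743e-04,
       -6.49887768e-04,  3.42931729e-05]), 'joint_torque': array([-4.21185750e-04, -4.40045071e+01, -1.76593477e+01,  6.31854264e-02,
        5.82899828e-02, -1.87062428e-04]), 'position': array([ 0.22983927, -0.58042626,  0.22157957]), 'tool_rot': array([ 8.27018804e-01, -5.62173228e-01, -7.74142358e-04, -7.48143752e-04]), 'ft_force': array([-0.21844284,  0.0319134 ,  0.04142498]), 'moment': array([ 0.049347  ,  0.00360076, -0.01784894]), 'grip_width': 0.08715597326270605}
scene [[353.0, 0.0, 258.3], [0.0, 353.0, 192.5], [0.0, 0.0, 1.0]] [[-0.7345, 0.4822, -0.4775, 1.0045], [0.6786, 0.5164, -0.5224, 0.3364], [-0.0053, -0.7077, -0.7065, 0.6177], [0.0, 0.0, 0.0, 1.0]]
top [[472.7, 0.0, 257.2], [0.0, 472.7, 195.6], [0.0, 0.0, 1.0]] [[-0.0089, -0.9884, 0.1517, 0.44], [-0.9999, 0.0074, -0.0106, -0.0301], [0.0094, -0.1518, -0.9884, 1.2659], [0.0, 0.0, 0.0, 1.0]]
{'K': array([[302.44974045,   0.        , 259.2100973 ],
       [  0.        , 302.44974045, 195.58862558],
       [  0.        ,   0.        ,   1.        ]]), 'tool_from_camera': array([[ 9.99999765e-01,  6.84851099e-04,  2.32066657e-05,
        -1.26123031e-03],
       [-6.62692761e-04,  9.57918231e-01,  2.87040457e-01,
        -7.77874498e-02],
       [ 1.74349884e-04, -2.87040405e-01,  9.57918460e-01,
        -1.61788241e-01],
       [ 0.00000000e+00,  0.00000000e+00,  0.00000000e+00,
         1.00000000e+00]])}
```

View pics/scene0.png

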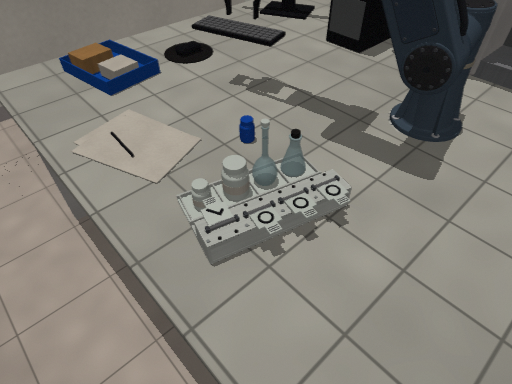

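View pics/top0.png

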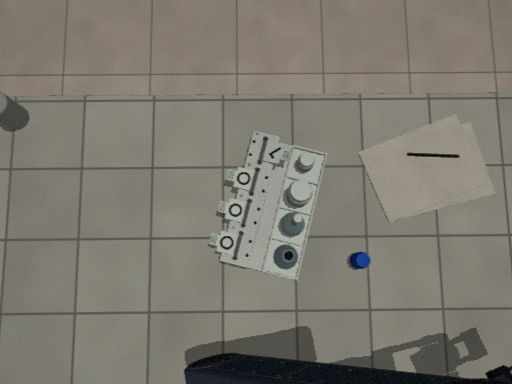

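The conical flask (dark stopper at about (287,256) in top) stands in the bay nearest the robot, so it's marker 1, whose ring is at about (227,243). The next step is to zoom in and measure it.

```bash
python3 - <<'E'
import cv2,numpy as np
im=np.load("pics/top0.npy")[:,:,::-1]
cv2.imwrite("pics/topz.png",cv2.resize(im[120:290,195:345],None,fx=3.5,fy=3.5,interpolation=cv2.INTER_CUBIC))
im=np.load("pics/scene0.npy")[:,:,::-1]
cv2.imwrite("pics/scenez.png",cv2.resize(im[120:265,170:360],None,fx=4,fy=4,interpolation=cv2.INTER_CUBIC))
E
```

```text
(no output)
```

View pics/topz.png

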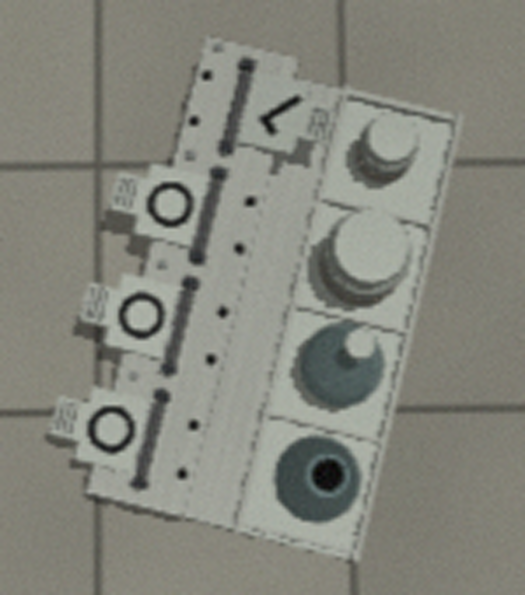

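View pics/scenez.png

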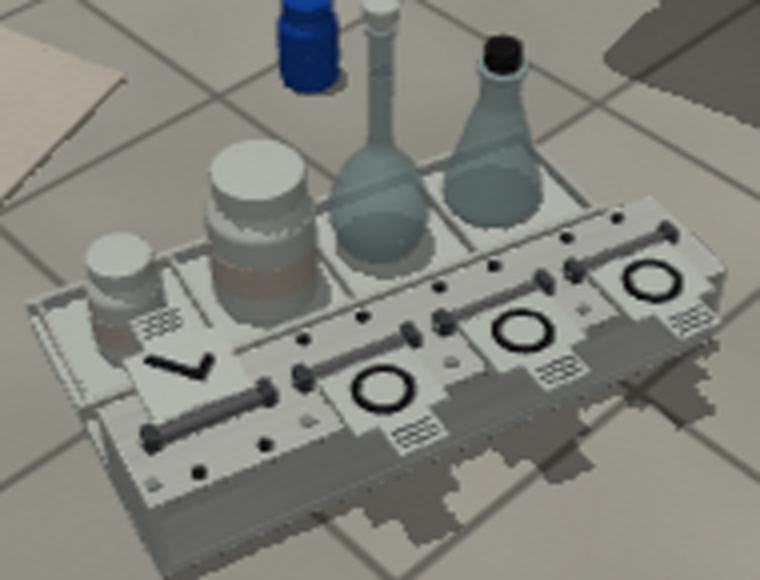

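```bash
cat > h.py <<'E'
import numpy as np
from scipy.spatial.transform import Rotation as R
def ray(c,uv,z):
    K=c["K"];P=c["pose"];d=P[:3,:3]@np.linalg.inv(K)@np.array([uv[0],uv[1],1.]);o=P[:3,3]
    return o+d*(z-o[2])/d[2]
def proj(c,p,P=None):
    P=c["pose"] if P is None else P
    q=np.linalg.inv(P)@np.r_[p,1];q=c["K"]@q[:3];return q[:2]/q[2]
E
python3 - <<'E'
from rig import *
from h import *
import cv2
c=calibration("top");s=calibration("scene")
f=lambda u,v:((u+.5)/3.5-.5+195,(v+.5)/3.5-.5+120)
g=lambda u,v:((u+.5)/4-.5+170,(v+.5)/4-.5+120)
T=[((162,396),(139,484)),((191,283),(169,370)),((219,173),(197,259)),((246,65),(226,152))]
S=[((668,232),(573,269)),((543,281),(442,321)),((411,332),(302,377)),((267,389),(150,438))]
for name,cc,ff,L in(("top",c,f,T),("scene",s,g,S)):
    C=np.array([[ray(cc,ff(*p),.069) for p in pr] for pr in L])
    print(name,np.round(C.mean(1),4).tolist(), [round(float(np.linalg.norm(a[0]-a[1])),4) for a in C])
    m=C.mean(1); d=m[3]-m[0]; print(np.linalg.norm(d)/3, np.degrees(np.arctan2(d[1],d[0])))
for nm,p,q in(("ring1",(111,430),(652,281)),("tab1",(64,416),(690,319)),("stop",(328,475),(503,48))):
    print(nm,[np.round(ray(c,f(*p),z),4).tolist() for z in(.066,.118)],[np.round(ray(s,g(*q),z),4).tolist() for z in(.066,.118)])
E
```

```text
top [[0.4973, 0.0075, 0.069], [0.5793, -0.0142, 0.069], [0.6609, -0.0352, 0.069], [0.742, -0.0567, 0.069]] [0.0651, 0.0656, 0.0663, 0.0681]
0.0843163189051272 -14.690261695080247
scene [[0.5009, 0.0092, 0.069], [0.5831, -0.0126, 0.069], [0.6642, -0.0342, 0.069], [0.7465, -0.0556, 0.069]] [0.0652, 0.0648, 0.0657, 0.0654]
0.08467197888863848 -14.775617587632214
ring1 [[0.5047, 0.0361, 0.066], [0.5019, 0.0332, 0.118]] [[0.505, 0.0351, 0.066], [0.5521, 0.0635, 0.118]]
tab1 [[0.5151, 0.0701, 0.066], [0.5118, 0.0657, 0.118]] [[0.5131, 0.0677, 0.066], [0.5594, 0.0931, 0.118]]
stop [[0.4711, -0.1202, 0.066], [0.4698, -0.1162, 0.118]] [[0.4029, -0.1732, 0.066], [0.4596, -0.1252, 0.118]]
```

```bash
cat >> h.py <<'E'
H=np.array([0.499,0.008,0.066]);th=np.radians(-14.73)
ux=np.array([np.cos(th),np.sin(th),0]);uy=np.array([-np.sin(th),np.cos(th),0]);uz=np.array([0,0,1.])
def Rt(adeg):
    a=np.radians(adeg);d=-uy*np.sin(a)-uz*np.cos(a);return np.c_[ux,np.cross(d,ux),d]
def tgt(xp,yp,zp): # rack coords mm (rel hinge1)
    return H+(ux*xp+uy*yp+uz*zp)/1000
def off(o,p,adeg=None):
    R0=R.from_quat(o["tool_rot"]).as_matrix()
    t=R0.T@(p-o["position"])*100
    r=None if adeg is None else np.degrees(R.from_matrix(R0.T@Rt(adeg)).as_rotvec())
    return np.round(t,2).tolist(), None if r is None else np.round(r,1).tolist()
def rel(o):
    v=(o["position"]-H);return np.round([v@ux*1e3,v@uy*1e3,v[2]*1e3],1)
E
python3 - <<'E'
from rig import *
from h import *
o=get_obs();print(rel(o))
print(off(o,np.array([.40,-.25,.38]),0)); print(off(o,tgt(-20,150,250),0))
E
```

```text
[-110.7 -637.6  155.6]
([-24.5, -27.99, -15.78], [-0.1, 0.1, -53.7])
([-58.11, -53.96, -9.31], [-0.1, 0.1, -53.7])
```

Request:
drive_tool([
  {"offset":[-2,-2,-3],"delta_rot":[0,0,-6],"jaw":0},
  {"offset":[-4.5,-5,-6],"delta_rot":[0,0,-12],"jaw":0},
  {"offset":[-7,-8,-9],"delta_rot":[0,0,-18],"jaw":0},
  {"offset":[-9.5,-11,-12],"delta_rot":[0,0,-24],"jaw":0},
  {"offset":[-12,-14,-15],"delta_rot":[0,0,-30],"jaw":0},
  {"offset":[-15,-17,-16],"delta_rot":[0,0,-36],"jaw":0},
  {"offset":[-18,-20,-16],"delta_rot":[0,0,-42],"jaw":0},
  {"offset":[-21,-23,-16],"delta_rot":[0,0,-48],"jaw":0},
])

```text
time: 0.77
position: [0.3552, -0.328, 0.382]
tool_rot: [0.985, -0.175, 0.001, 0.001]
ft_force: [0.4, -0.1, -0.4]
grip_width: 0.0418
```

```bash
python3 - <<'E'
from rig import *
from h import *
o=get_obs();print(rel(o),o["q"],o["grip_width"],o["time"])
print(off(o,tgt(-20,150,250),20)); print(off(o,tgt(0,150,250),50))
E
```

```text
[ -53.7 -361.5  316. ] [-9.77377783e-01  1.65949199e-01  1.54225773e+00  2.11186478e-04
  1.43015459e+00 -6.25484921e-01] 0.04181914482658809 0.7667
([-1.51, -51.25, 6.51], [-19.9, 0.8, -5.4])
([0.48, -51.44, 6.51], [-49.9, 2.2, -5.2])
```

Request:
drive_tool([
  {"offset":[0,-4,0],"delta_rot":[0,0,-5],"jaw":0},
  {"offset":[0,-8,0],"delta_rot":[0,0,-5],"jaw":0},
  {"offset":[0,-12,0],"delta_rot":[0,0,-5],"jaw":0},
  {"offset":[0,-16,0],"delta_rot":[-4,0,-5],"jaw":0},
  {"offset":[0,-20,0],"delta_rot":[-8,0.5,-5],"jaw":0},
  {"offset":[0,-24,0],"delta_rot":[-13,0.5,-5],"jaw":0},
  {"offset":[0,-28,0],"delta_rot":[-18,1,-5],"jaw":0},
  {"offset":[0,-32,0],"delta_rot":[-22,1,-5],"jaw":0},
])

```text
time: 1.43
position: [0.4658, -0.0266, 0.3809]
tool_rot: [0.972, -0.131, -0.024, 0.191]
ft_force: [0.9, -1.3, -0.8]
grip_width: 0.0005
```

```bash
python3 - <<'E'
from rig import *
from h import *
o=get_obs();print(rel(o),o["q"],o["grip_width"],o["time"])
print(off(o,tgt(0,150,200),50)); print(off(o,tgt(0,130,50),50))
E
```

```text
[-23.3 -41.9 314.9] [-0.0525517   0.21714075  1.54025572 -0.38123996  1.47563565  0.26910656] 0.0005351916222332583 1.4333
([2.11, -22.14, 3.36], [-27.8, 0.2, -0.6])
([2.09, -25.96, 18.01], [-27.8, 0.2, -0.6])
```

Request:
drive_tool([
  {"offset":[0,-4,0],"delta_rot":[-4,0,0],"jaw":0},
  {"offset":[0.5,-8,0],"delta_rot":[-8,0,0],"jaw":0},
  {"offset":[0.8,-12,0],"delta_rot":[-12,0,0],"jaw":0},
  {"offset":[1.2,-15.5,0.5],"delta_rot":[-16,0,0],"jaw":0},
  {"offset":[1.6,-19,1.5],"delta_rot":[-20,0,0],"jaw":0},
  {"offset":[2,-21,2.5],"delta_rot":[-24,0,0],"jaw":0},
  {"offset":[2.1,-22.1,3.4],"delta_rot":[-27.8,0.2,-0.6],"jaw":0},
  {"offset":[2.1,-22.1,3.4],"delta_rot":[-27.8,0.2,-0.6],"jaw":0},
])

```text
time: 2.1
position: [0.5356, 0.1532, 0.2591]
tool_rot: [0.899, -0.111, -0.059, 0.42]
ft_force: [-0.6, 0.1, 0.5]
grip_width: 0.0002
```

```bash
python3 - <<'E'
from rig import *
from h import *
import cv2
o=get_obs();print(rel(o),o["q"],o["grip_width"],o["time"])
print(off(o,tgt(0,120,40),50),off(o,tgt(0,100,-20),50))
w=calibration("wrist");T=np.eye(4);T[:3,:3]=R.from_quat(o["tool_rot"]).as_matrix();T[:3,3]=o["position"]
P=T@w["tool_from_camera"]
cv2.imwrite("pics/w1.png",camera("wrist")[:,:,::-1])
for n,p in(("h1",(0,0,0)),("tab1",(0,61,0)),("t2",(85,61,0)),("tcp",rel(o))):print(n,proj(w,tgt(*p),P).round())
cv2.imwrite("pics/s1.png",camera("scene")[:,:,::-1])
E
```

```text
[ -1.5 149.8 193.1] [ 0.40899531  0.71691352  1.26984007 -0.65653173  1.75058656  0.73965387] 0.0001971918257468357 2.1
([0.34, -9.85, 12.09], [0.2, 0.3, 0.7]) ([0.41, -13.17, 17.47], [0.2, 0.3, 0.7])
h1 [263. 127.]
tab1 [264.  94.]
t2 [340.  95.]
tcp [261. 245.]
```

View pics/w1.png

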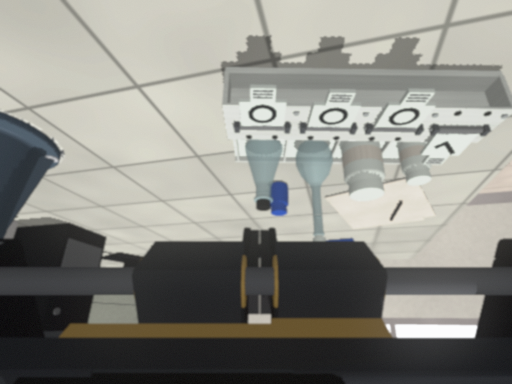

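View pics/s1.png

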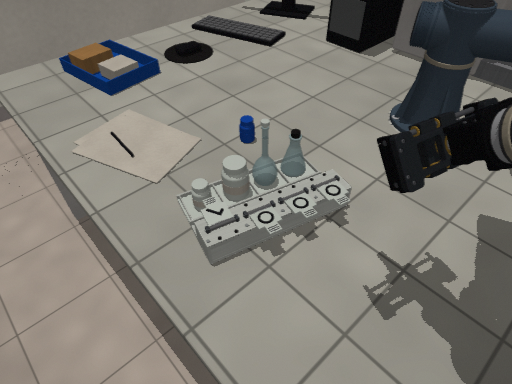

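The wrist picture shows pin 1 at (263,127) and tab 1 at (263,94), both where my measurements project them. I'll go down to the left of the tab next.

Request:
drive_tool([
  {"offset":[0.1,-2,3],"delta_rot":[0,0,0.7],"jaw":0},
  {"offset":[0.2,-4,6],"delta_rot":[0.2,0.3,0.7],"jaw":0},
  {"offset":[0.3,-6,9],"delta_rot":[0.2,0.3,0.7],"jaw":0},
  {"offset":[0.3,-8.2,12],"delta_rot":[0.2,0.3,0.7],"jaw":0},
  {"offset":[0.4,-10.4,14.5],"delta_rot":[0.2,0.3,0.7],"jaw":0},
  {"offset":[0.4,-12,16.5],"delta_rot":[0.2,0.3,0.7],"jaw":0},
  {"offset":[0.4,-12.8,17.6],"delta_rot":[0.2,0.3,0.7],"jaw":0},
  {"offset":[0.4,-12.8,17.6],"delta_rot":[0.2,0.3,0.7],"jaw":0},
])

```text
time: 2.87
position: [0.5265, 0.0978, 0.0544]
tool_rot: [0.899, -0.121, -0.052, 0.417]
ft_force: [-0.7, -0.3, -0.4]
grip_width: 0.0003
```

```bash
python3 - <<'E'
from rig import *
from h import *
import cv2
o=get_obs();print(rel(o),o["q"],o["ft_force"],o["time"])
print(off(o,tgt(0,66.6,-20),50))
w=calibration("wrist");T=np.eye(4);T[:3,:3]=R.from_quat(o["tool_rot"]).as_matrix();T[:3,3]=o["position"]
P=T@w["tool_from_camera"]
for n,p in(("h1",(0,0,0)),("tab1",(0,61,0)),("tabend",(0,72,0)),("tcp",rel(o))):print(n,proj(w,tgt(*p),P).round())
cv2.imwrite("pics/w2.png",camera("wrist")[:,:,::-1])
cv2.imwrite("pics/s2.png",cv2.resize(camera("scene")[100:300,170:430,::-1],None,fx=3,fy=3))
E
```

```text
[  3.7  93.8 -11.6] [ 0.33709932  0.94788637  1.44789142 -0.6979246   1.38384716  0.97213975] [-0.69642438 -0.33286933 -0.35417242] 2.8667
([-0.36, 1.13, 2.61], [-0.3, 0.0, -0.6])
h1 [257. 286.]
tab1 [256. 275.]
tabend [256. 272.]
tcp [261. 246.]
```

View pics/w2.png

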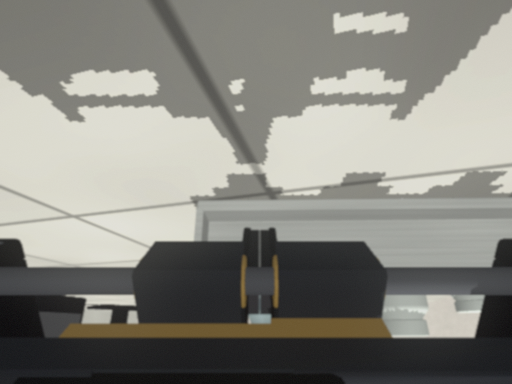

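View pics/s2.png

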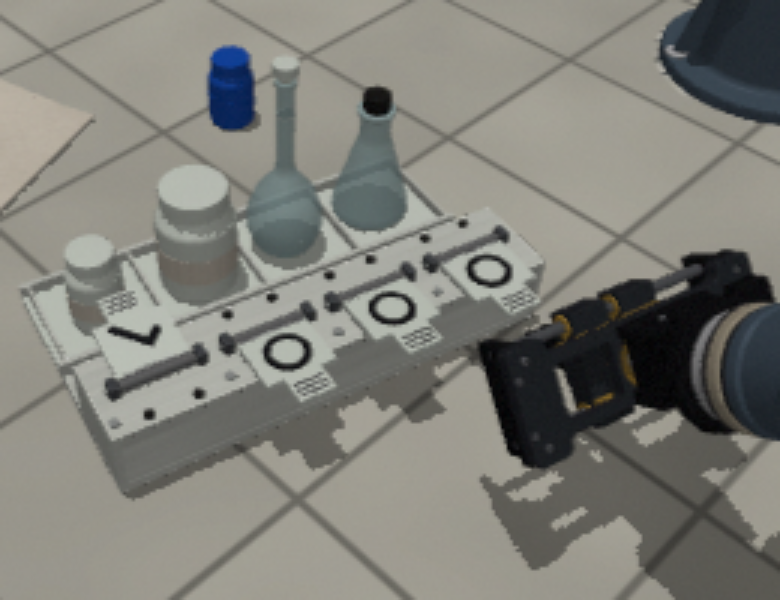

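```bash
cat >> h.py <<'E'
def path(t,a=50):
    A=np.radians(a);d=np.array([-np.sin(A),-np.cos(A)]);n=np.array([-np.cos(A),np.sin(A)])
    T=np.radians(t);r=np.array([np.cos(T),np.sin(T)]);u=np.array([np.sin(T),-np.cos(T)])
    if t<=90-a: return 72*r+2.5*u+15*d-9.5*n
    if t<=180-a: return 57*r+2.5*u-9.5*n
    k=38+8*(t-130)/50
    return k*r+2.5*u+9.5*n
E
python3 - <<'E'
from rig import *
from h import *
o=get_obs();print(off(o,tgt(0,73.8,-28.4),50))
for t in range(0,181,10):
    p=path(t);print(t,p.round(1),off(o,tgt(0,*p))[0])
E
```

```text
([-0.53, -0.03, 2.9], [-0.4, -0.2, -0.7])
0 [ 66.6 -19.4] [-0.52, 1.12, 2.86]
10 [66.  -6.9] [-0.5, 2.12, 2.1]
20 [63.1  5.4] [-0.49, 3.23, 1.52]
30 [58.2 16.9] [-0.47, 4.43, 1.14]
40 [51.4 27.4] [-0.45, 5.67, 0.98]
50 [44.7 34.8] [-0.44, 6.67, 1.02]
60 [36.8 40.8] [-0.43, 7.64, 1.22]
70 [28.  45.4] [-0.42, 8.56, 1.6]
80 [18.5 48.4] [-0.41, 9.4, 2.12]
90 [ 8.6 49.7] [-0.4, 10.14, 2.79]
100 [-1.3 49.3] [-0.4, 10.76, 3.58]
110 [-11.   47.1] [-0.39, 11.22, 4.45]
120 [-20.2  43.3] [-0.39, 11.53, 5.4]
130 [-28.6  38. ] [-0.4, 11.67, 6.38]
140 [-34.8  34.6] [-0.4, 11.81, 7.07]
150 [-40.5  30. ] [-0.4, 11.83, 7.81]
160 [-45.5  24.3] [-0.4, 11.71, 8.56]
170 [-49.4  17.4] [-0.41, 11.45, 9.3]
180 [-52.1   9.8] [-0.42, 11.04, 10.0]
```

Request:
drive_tool([
  {"offset":[-0.3,0,1.5],"delta_rot":[-0.4,-0.2,-0.7],"jaw":0},
  {"offset":[-0.5,0,2.9],"delta_rot":[-0.4,-0.2,-0.7],"jaw":0},
  {"offset":[-0.5,0,2.9],"delta_rot":[-0.4,-0.2,-0.7],"jaw":0},
  {"offset":[-0.5,0.6,2.9],"delta_rot":[-0.4,-0.2,-0.7],"jaw":0},
  {"offset":[-0.5,1.1,2.8],"delta_rot":[-0.4,-0.2,-0.7],"jaw":0},
  {"offset":[-0.5,1.6,2.5],"delta_rot":[-0.4,-0.2,-0.7],"jaw":0},
  {"offset":[-0.5,2.1,2.1],"delta_rot":[-0.4,-0.2,-0.7],"jaw":0},
  {"offset":[-0.5,2.1,2.1],"delta_rot":[-0.4,-0.2,-0.7],"jaw":0},
])

```text
time: 3.63
position: [0.5157, 0.0727, 0.0591]
tool_rot: [0.899, -0.116, -0.053, 0.419]
ft_force: [0.5, -0.3, -0.3]
grip_width: -0.0002
```

```bash
python3 - <<'E'
from rig import *
from h import *
import cv2
cv2.imwrite("pics/s3.png",cv2.resize(camera("scene")[100:300,170:430,::-1],None,fx=3,fy=3))
o=get_obs();print(rel(o),o["q"],o["ft_force"],o["time"],off(o,tgt(0,66,-6.9),50))
for t in range(10,181,10):
    p=path(t);print(t,p.round(1),off(o,tgt(0,*p))[0])
E
```

```text
[-0.5 66.6 -7.5] [ 0.30744865  0.92753682  1.50735299 -0.72693006  1.34508444  0.97287055] [ 0.15008299 -0.71388787 -1.21602725] 3.6833 ([0.05, 0.09, 0.01], [-0.0, -0.1, 0.0])
10 [66.  -6.9] [0.05, 0.09, 0.01]
20 [63.1  5.4] [0.05, 1.21, -0.56]
30 [58.2 16.9] [0.05, 2.41, -0.93]
40 [51.4 27.4] [0.05, 3.66, -1.08]
50 [44.7 34.8] [0.05, 4.65, -1.04]
60 [36.8 40.8] [0.05, 5.62, -0.82]
70 [28.  45.4] [0.04, 6.54, -0.44]
80 [18.5 48.4] [0.04, 7.38, 0.09]
90 [ 8.6 49.7] [0.04, 8.11, 0.76]
100 [-1.3 49.3] [0.04, 8.72, 1.55]
110 [-11.   47.1] [0.04, 9.18, 2.43]
120 [-20.2  43.3] [0.04, 9.48, 3.38]
130 [-28.6  38. ] [0.04, 9.61, 4.37]
140 [-34.8  34.6] [0.04, 9.75, 5.06]
150 [-40.5  30. ] [0.03, 9.77, 5.79]
160 [-45.5  24.3] [0.03, 9.64, 6.54]
170 [-49.4  17.4] [0.03, 9.37, 7.28]
180 [-52.1   9.8] [0.03, 8.96, 7.98]
```

View pics/s3.png

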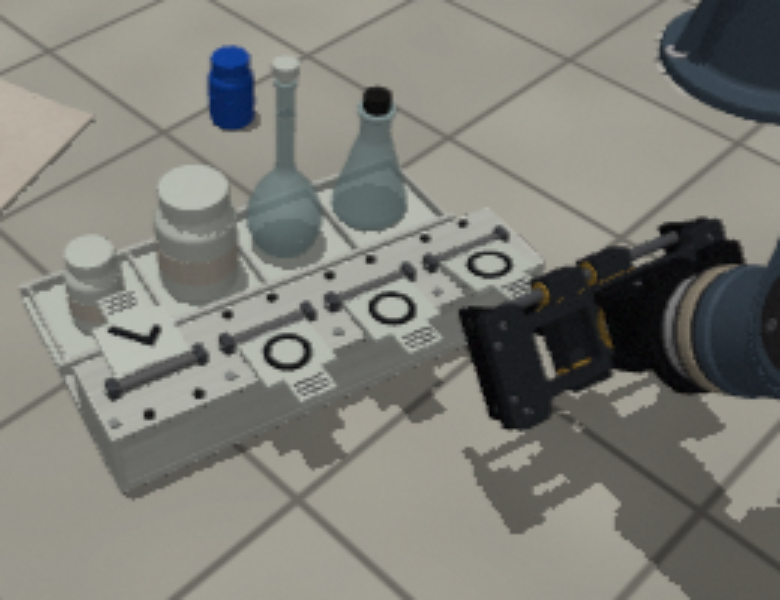

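The ring ellipse moved up from row 271 to 264, so marker 1 is lifting, and the others look unchanged. I'll keep pushing.

Request:
drive_tool([
  {"offset":[0,0.6,-0.3],"delta_rot":[0,0,0],"jaw":0},
  {"offset":[0,1.2,-0.6],"delta_rot":[0,0,0],"jaw":0},
  {"offset":[0,1.8,-0.8],"delta_rot":[0,0,0],"jaw":0},
  {"offset":[0,2.4,-0.9],"delta_rot":[0,0,0],"jaw":0},
  {"offset":[0,3.1,-1.0],"delta_rot":[0,0,0],"jaw":0},
  {"offset":[0,3.7,-1.1],"delta_rot":[0,0,0],"jaw":0},
  {"offset":[0,4.6,-1.0],"delta_rot":[0,0,0],"jaw":0},
  {"offset":[0,5.6,-0.8],"delta_rot":[0,0,0],"jaw":0},
])

```text
time: 4.35
position: [0.5071, 0.043, 0.1057]
tool_rot: [0.899, -0.115, -0.055, 0.419]
ft_force: [0.8, -0.2, -1.0]
grip_width: 0.0009
```

```bash
python3 - <<'E'
from rig import *
from h import *
import cv2
cv2.imwrite("pics/s4.png",cv2.resize(camera("scene")[100:300,170:430,::-1],None,fx=3,fy=3))
o=get_obs();print(rel(o),o["q"],o["ft_force"],o["time"],off(o,tgt(0,66,-6.9),50)[1])
for t in range(60,181,10):
    p=path(t);print(t,p.round(1),off(o,tgt(0,*p))[0])
E
```

```text
[-1.1 34.3 41.1] [ 0.26389678  0.83538702  1.56353983 -0.7487597   1.35552888  0.92550835] [-1.40349701 -0.62508028 -0.42532239] 4.4 [0.1, 0.1, 0.1]
60 [36.8 40.8] [0.11, -0.18, -0.17]
70 [28.  45.4] [0.11, 0.74, 0.21]
80 [18.5 48.4] [0.11, 1.58, 0.75]
90 [ 8.6 49.7] [0.11, 2.31, 1.42]
100 [-1.3 49.3] [0.11, 2.92, 2.21]
110 [-11.   47.1] [0.11, 3.37, 3.09]
120 [-20.2  43.3] [0.11, 3.67, 4.04]
130 [-28.6  38. ] [0.11, 3.8, 5.03]
140 [-34.8  34.6] [0.11, 3.94, 5.72]
150 [-40.5  30. ] [0.11, 3.95, 6.45]
160 [-45.5  24.3] [0.11, 3.83, 7.2]
170 [-49.4  17.4] [0.11, 3.56, 7.94]
180 [-52.1   9.8] [0.11, 3.14, 8.64]
```

View pics/s4.png

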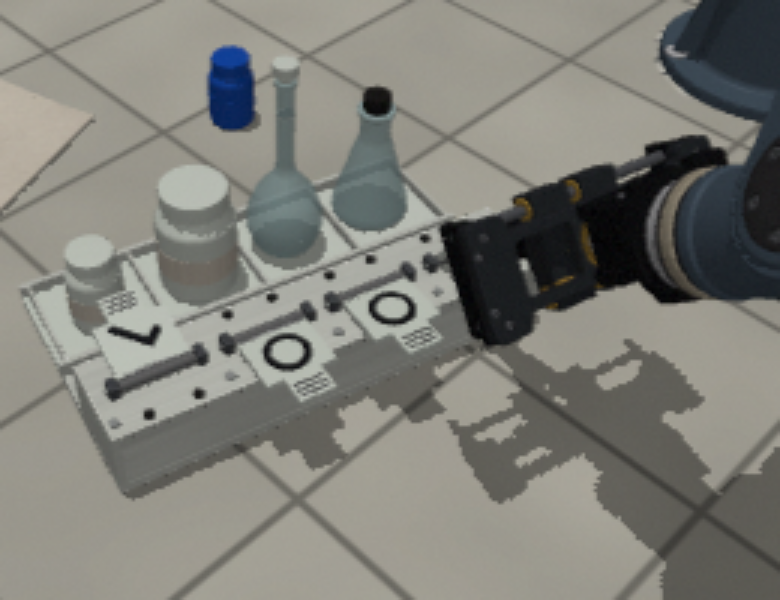

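The gripper now hides marker 1; markers 2–4 and the vessels haven't changed. I'll carry on through upright.

Request:
drive_tool([
  {"offset":[0.1,0.5,0.1],"delta_rot":[0,0,0],"jaw":0},
  {"offset":[0.1,1.0,0.4],"delta_rot":[0,0,0],"jaw":0},
  {"offset":[0.1,1.6,0.8],"delta_rot":[0,0,0],"jaw":0},
  {"offset":[0.1,2.0,1.1],"delta_rot":[0,0,0],"jaw":0},
  {"offset":[0.1,2.3,1.4],"delta_rot":[0,0,0],"jaw":0},
  {"offset":[0.1,2.6,1.8],"delta_rot":[0,0,0],"jaw":0},
  {"offset":[0.1,2.9,2.2],"delta_rot":[0,0,0],"jaw":0},
  {"offset":[0.1,3.2,2.6],"delta_rot":[0,0,0],"jaw":0},
])

```text
time: 5.07
position: [0.4979, 0.0035, 0.1127]
tool_rot: [0.899, -0.115, -0.055, 0.419]
ft_force: [0.7, -0.0, -1.2]
grip_width: 0.0001
```

```bash
python3 - <<'E'
from rig import *
from h import *
import cv2
cv2.imwrite("pics/s5.png",cv2.resize(camera("scene")[100:300,170:430,::-1],None,fx=3,fy=3))
cv2.imwrite("pics/t5.png",cv2.resize(camera("top")[120:300,180:360,::-1],None,fx=3,fy=3))
o=get_obs();print(rel(o),o["q"],o["ft_force"],o["time"],off(o,tgt(0,66,-6.9),50)[1])
for t in range(100,181,10):
    p=path(t);print(t,p.round(1),off(o,tgt(0,*p))[0])
E
```

```text
[-0.4 -5.  46.8] [ 0.20551331  0.80726959  1.62709826 -0.79053812  1.30282838  0.92081691] [-0.2835046  -0.23967716  0.39327591] 5.1667 [0.1, 0.1, 0.1]
100 [-1.3 49.3] [0.03, -0.05, -0.45]
110 [-11.   47.1] [0.03, 0.41, 0.44]
120 [-20.2  43.3] [0.04, 0.71, 1.39]
130 [-28.6  38. ] [0.04, 0.84, 2.37]
140 [-34.8  34.6] [0.04, 0.98, 3.06]
150 [-40.5  30. ] [0.04, 1.0, 3.8]
160 [-45.5  24.3] [0.04, 0.87, 4.55]
170 [-49.4  17.4] [0.04, 0.6, 5.28]
180 [-52.1   9.8] [0.04, 0.18, 5.98]
```

View pics/s5.png

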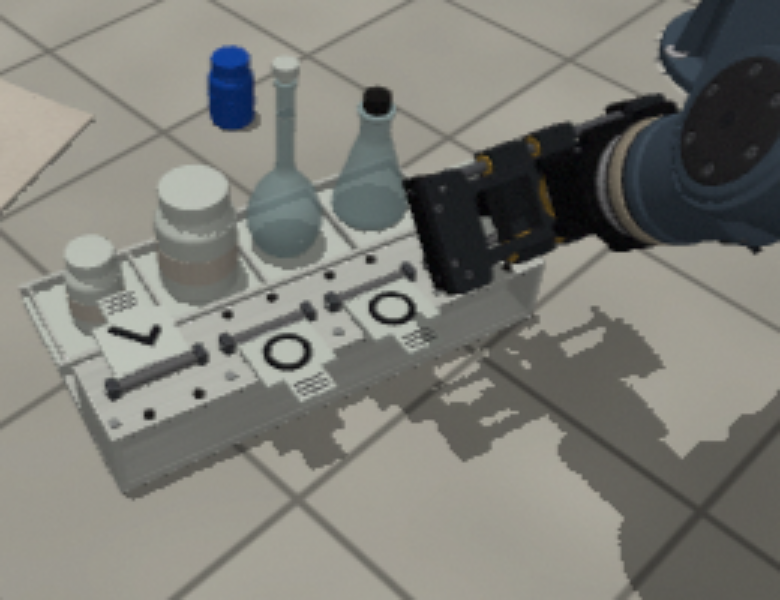

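View pics/t5.png

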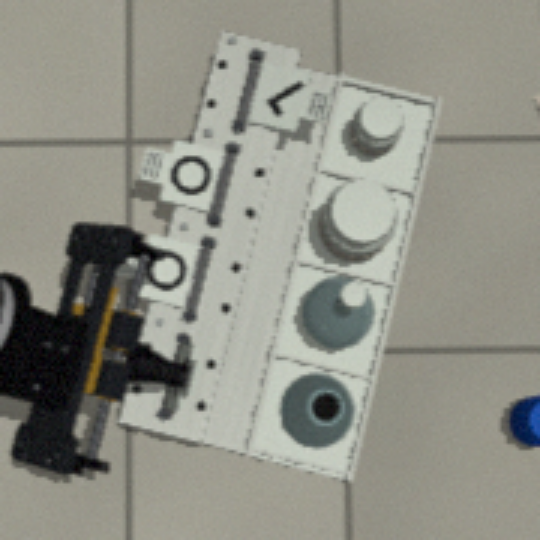

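Marker 1 is about upright, with the fingers over pin 1 at about (180,370) in the crop. I'll push on over to the right.

Request:
drive_tool([
  {"offset":[0,0.4,0.5],"delta_rot":[0,0,0],"jaw":0},
  {"offset":[0,0.6,1.0],"delta_rot":[0,0,0],"jaw":0},
  {"offset":[0,0.7,1.4],"delta_rot":[0,0,0],"jaw":0},
  {"offset":[0,0.8,1.9],"delta_rot":[0,0,0],"jaw":0},
  {"offset":[0,0.8,2.4],"delta_rot":[0,0,0],"jaw":0},
  {"offset":[0,1.0,3.0],"delta_rot":[0,0,0],"jaw":0},
  {"offset":[0,1.0,3.5],"delta_rot":[0,0,0],"jaw":0},
  {"offset":[0,1.0,3.8],"delta_rot":[0,0,0],"jaw":0},
])

```text
time: 5.83
position: [0.4886, -0.031, 0.0957]
tool_rot: [0.899, -0.115, -0.055, 0.419]
ft_force: [0.1, 0.7, -0.4]
grip_width: 0.0005
```

```bash
python3 - <<'E'
from rig import *
from h import *
import cv2
cv2.imwrite("pics/s6.png",cv2.resize(camera("scene")[100:300,170:430,::-1],None,fx=3,fy=3))
cv2.imwrite("pics/t6.png",cv2.resize(camera("top")[120:300,180:360,::-1],None,fx=3,fy=3))
o=get_obs();print(rel(o),o["q"],o["ft_force"],o["time"],off(o,tgt(0,66,-6.9),50)[1])
for t in range(140,181,10):
    p=path(t);print(t,p.round(1),off(o,tgt(0,*p))[0])
E
```

```text
[ -0.3 -40.3  29.8] [ 0.15054585  0.82146512  1.68365362 -0.84245162  1.22927404  0.9500076 ] [1.0160469  0.52357798 0.95892635] 5.9333 [0.0, 0.1, 0.1]
140 [-34.8  34.6] [0.03, 0.02, -0.73]
150 [-40.5  30. ] [0.03, 0.04, -0.0]
160 [-45.5  24.3] [0.03, -0.09, 0.75]
170 [-49.4  17.4] [0.03, -0.36, 1.49]
180 [-52.1   9.8] [0.04, -0.77, 2.19]
```

View pics/s6.png

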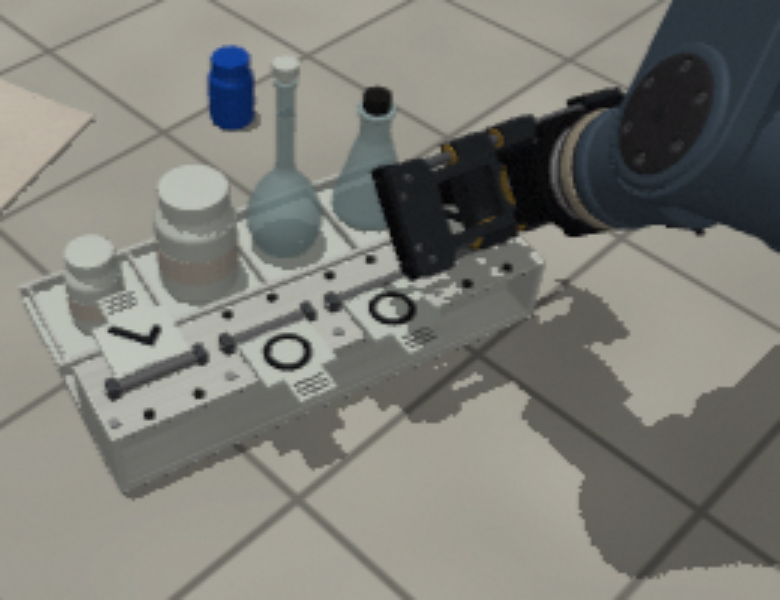

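View pics/t6.png

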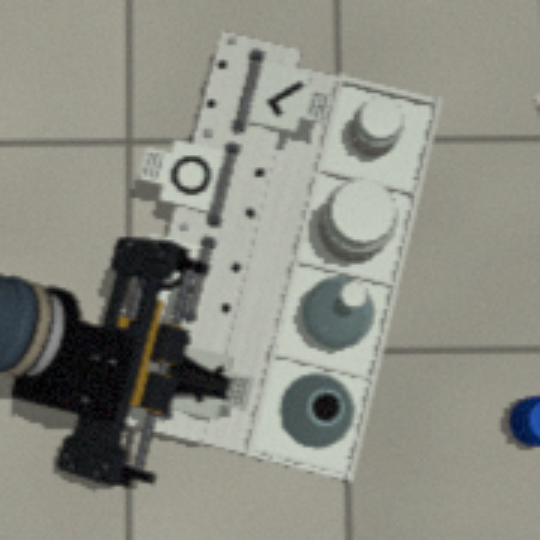

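Marker 1 is past upright at about 150°, with its tab at about (237,392) in the top crop. I'll press it down to flat.

Request:
drive_tool([
  {"offset":[0,0,0.4],"delta_rot":[0,0,0],"jaw":0},
  {"offset":[0,-0.1,0.75],"delta_rot":[0,0,0],"jaw":0},
  {"offset":[0,-0.2,1.1],"delta_rot":[0,0,0],"jaw":0},
  {"offset":[0,-0.35,1.5],"delta_rot":[0,0,0],"jaw":0},
  {"offset":[0,-0.55,1.85],"delta_rot":[0,0,0],"jaw":0},
  {"offset":[0,-0.7,2.1],"delta_rot":[0,0,0],"jaw":0},
  {"offset":[0,-0.8,2.2],"delta_rot":[0,0,0],"jaw":0},
  {"offset":[0,-0.8,2.2],"delta_rot":[0,0,0],"jaw":0},
])

```text
time: 6.6
position: [0.4858, -0.0418, 0.0763]
tool_rot: [0.899, -0.115, -0.055, 0.42]
ft_force: [-0.2, 1.5, 3.4]
grip_width: -0.0002
```

```bash
python3 - <<'E'
from rig import *
from h import *
o=get_obs();print(rel(o),o["ft_force"],o["time"],off(o,tgt(0,66,-6.9),50)[1])
E
```

```text
[ -0.  -51.6  10.3] [-0.24233084  1.46478559  3.37795241] 6.6 [0.1, 0.0, 0.1]
```

Request:
drive_tool([
  {"offset":[0,-0.08,0.06],"delta_rot":[0,0,0],"jaw":0},
  {"offset":[0,-0.15,0.13],"delta_rot":[0,0,0],"jaw":0},
  {"offset":[0,-0.2,0.17],"delta_rot":[0,0,0],"jaw":0},
  {"offset":[0,-0.2,0.17],"delta_rot":[0,0,0],"jaw":0},
  {"offset":[0,-0.2,0.17],"delta_rot":[0,0,0],"jaw":0},
  {"offset":[0,-0.2,0.17],"delta_rot":[0,0,0],"jaw":0},
  {"offset":[0,-0.2,0.17],"delta_rot":[0,0,0],"jaw":0},
  {"offset":[0,-0.2,0.17],"delta_rot":[0,0,0],"jaw":0},
])

```text
time: 7.27
position: [0.4859, -0.0419, 0.0756]
tool_rot: [0.898, -0.115, -0.054, 0.421]
ft_force: [-0.6, 4.9, 11.3]
grip_width: 0.0004
```

```bash
python3 - <<'E'
from rig import *
from h import *
o=get_obs();print(rel(o),o["ft_force"],o["time"],off(o,tgt(0,66,-6.9),50)[1], off(o,tgt(0,-40,60)), off(o,tgt(0,150,200)))
E
```

```text
[  0.  -51.6   9.6] [-0.61285891  4.89057319 11.32021246] 7.2667 [0.2, -0.0, 0.1] ([-0.0, 3.13, -4.11], None) ([0.01, 1.74, -27.67], None)
```

The force rose to 11 N with only 0.7 mm of movement, so the marker is on its stop. I'll lift off and back away.

Request:
drive_tool([
  {"offset":[0,1.2,-1.0],"delta_rot":[0,0,0],"jaw":0},
  {"offset":[0,2.6,-2.2],"delta_rot":[0,0,0],"jaw":0},
  {"offset":[0,4,-4],"delta_rot":[0,0,0],"jaw":0},
  {"offset":[0,4,-8],"delta_rot":[0,0,0],"jaw":0},
  {"offset":[0,4,-12],"delta_rot":[0,0,0],"jaw":0},
  {"offset":[0,4,-16],"delta_rot":[0,0,0],"jaw":0},
  {"offset":[0,4,-20],"delta_rot":[0,0,0],"jaw":0},
  {"offset":[0,4,-22],"delta_rot":[0,0,0],"jaw":0},
])

```text
time: 7.93
position: [0.5243, 0.0997, 0.248]
tool_rot: [0.9, -0.115, -0.052, 0.418]
ft_force: [0.8, 0.7, 0.1]
grip_width: 0.0006
```

```bash
python3 - <<'E'
from rig import *
from h import *
import cv2
cv2.imwrite("pics/s7.png",cv2.resize(camera("scene")[100:300,170:430,::-1],None,fx=3,fy=3))
cv2.imwrite("pics/t7.png",cv2.resize(camera("top")[120:300,180:360,::-1],None,fx=3,fy=3))
o=get_obs();print(rel(o),o["ft_force"],o["time"])
E
```

```text
[  1.5  94.7 181.3] [-0.05141625  0.31364565  0.50539524] 8.0333
```

View pics/s7.png

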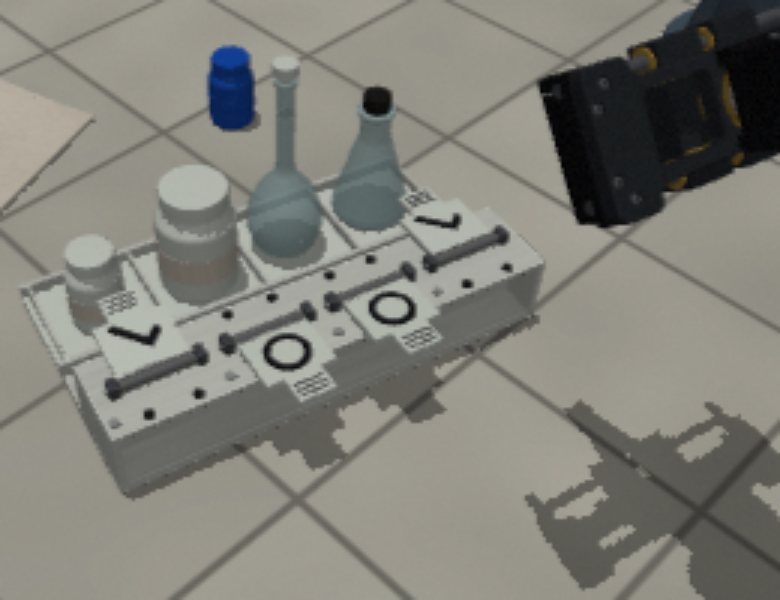

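View pics/t7.png

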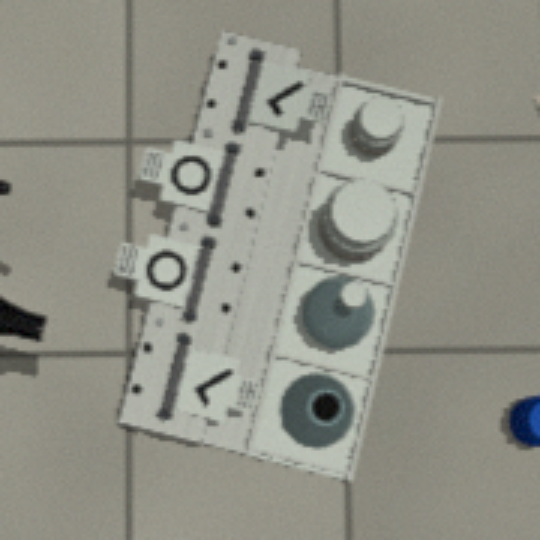

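Marker 1 now shows its tick at about (213,386) in the top crop, and everything else looks unchanged. I'll check how flat it is by triangulating the tab across both views, and whether the vessels moved.

```bash
python3 - <<'E'
from rig import *
from h import *
import cv2
c=calibration("top");s=calibration("scene")
f=lambda u,v:((u+.5)/3-.5+180,(v+.5)/3-.5+120)
g=lambda u,v:((u+.5)/3-.5+170,(v+.5)/3-.5+100)
def P(c):
    return c["K"]@np.linalg.inv(c["pose"])[:3]
for n,a,b in(("tab1",(248,393),(418,199)),("tab4",(318,105),(121,303))):
    X=cv2.triangulatePoints(P(c),P(s),np.array(f(*a)).reshape(2,1),np.array(g(*b)).reshape(2,1))[:,0];X=X[:3]/X[3]-H
    print(n,(X@ux*1e3).round(1),(X@uy*1e3).round(1),(X[2]*1e3).round(1))
im=camera("top").astype(int);i0=np.load("pics/top0.npy").astype(int)
d=np.abs(im-i0).max(2)>40
ys,xs=np.nonzero(d[120:290,250:345]);print(len(xs), (xs.min()+250,xs.max()+250,ys.min()+120,ys.max()+120) if len(xs) else 0)
print(get_obs()["ft_force"],np.abs(get_obs()["joint_velocities"]).max())
E
```

```text
tab1 0.7 -64.4 1.0
tab4 254.6 -62.7 8.7
51 (np.int64(250), np.int64(263), np.int64(239), np.int64(261))
[-0.05917278  0.25372067 -0.2180765 ] 0.06908516502957558
```

```bash
python3 -c "
from rig import *
print(hand_in())"
```

```text
the job is handed in; nothing more can be done
None
```

I turned marker 1 over, and it now lies flat on the right with the tick face up. The conical flask stands in bay 1, nearest the robot, so marker 1 was the one to turn. I pushed it from under the tab with the closed fingers tilted 50°, over the hinge and down onto its stop. Then I backed the arm clear and handed in at about 8 s.

**Last checks:**
- **Flatness:** triangulating from the top and scene pictures put tab 1 about 1 mm above the hinge height and 64 mm to the right of the pin. The expected distance is 61 mm. When I pressed at the end, the force rose to 11 N with only 0.7 mm of movement, so the marker was on its stop.
- **Other markers and vessels:** in the vessel and shelf part of the top picture, only marker 1's own place had changed since the start. Markers 2 and 3 look unmoved in the pictures, though I did not measure them.
- **Arm:** clear of everything, with contact force near zero.
- **A reading that differed:** the same triangulation put tab 4 about 9 mm above the hinge, although I never touched that marker. It may have started slightly off flat, or my hand-picked pixels may be off. If they are, the height for tab 1 is only rough too.

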